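# Set the sprung tweezers to the red gap lines

### The job

The loose gilt ornaments are back in their case: first shut its lid, which turns the two red gap lines on the lid face up. Then take the sprung tweezers off their rest by the black grips, bring their blue tips about a finger's breadth above the lid without touching it, and squeeze until one tip stands over each red line, tips as far apart as the lines. Finish while still holding the tweezers there at that gap, steady; do not let go, and leave the jar, the brush and the jar cap where they are.

Things in the scene. Friction and masses are not known exactly. Their poses are not given: they have to be found in the camera images.
- case: Fixed open dark wooden case, 120 (x) by 150 (y) by 50 high, walls 7, holding gilt ornament pieces. Origin: centre of its underside; -x is its front (away from the hinge), z up. The hinge runs along y on the top edge of its far (+x) side, at x +60, z +50.
- lid (a joint): Hinge of the white lid, rad: 0 shut (lid level), positive open; it starts 0.7 to 1.1 open, its free front edge raised. The stiff hinge stays where it is left; about 1 to 2 N pressed down near the front edge closes it. The lid is 124 by 154 by 8 thick; its outer face is 58 above the bench when shut; a small brass tab (12 by 30) marks the front edge.
- lid_edge (a point): Middle of the lid's front edge, on its outer face, 120 from the hinge and 60 from the lines' middle.
- line_left (a point): Middle of the left (+y) red line on the lid's outer face. The lines are 50 long (along the case's x), 4 wide and 20 apart between centres. Axes of the lid: equal to those of the case when shut.
- line_right (a point): Middle of the right (-y) red line on the lid's outer face.
- rest: Fixed wooden tool rest, 150 (x) by 100 (y), base 8 thick, with two cork-topped bars across y at x = -45 and +45, 12 wide, tops 26 above the bench. Origin: centre of its underside. The space between the bars is free for the fingers.
- tweezers: Loose steel tweezers, 175 long, 14 tall, about 60 g, lying on the rest with the arms opening sideways. Origin: on the underside, between the black grips; x to the tips, z up. Heel at x -90 to -68, hinge at x -75, y 0; the balance point lies about 14 from the origin towards the heel. The left (+y) arm is one piece with the heel, the right arm is sprung. Grasp across y from above.
- grip_left (a point): Middle of the flat outer face of the left black grip (36 long in x, 14 tall), at x 0, y +19, z +7 of the tweezers. The right grip is alike: its outer face is at y -30 relaxed and at y -19, parallel to the left one, at the marked gap. So the grips measure 49 over their outer faces relaxed, 38 at the marked gap.
- tweezers_arm (a joint): Sprung right arm, rad: 0 relaxed (tips 44 apart between centres), grows as squeezed, 0.15 at the marked gap (tips 20 apart), 0.25 at its stop. The spring takes about 1.6 N at the grips to start and 5.6 N at the marked gap; a change of 1 mm at the grips moves the tip gap by about 2.1.
- tip_left (a point): End of the left arm's blue tip, mid-width (tips are 4 wide), on its underside; at x +85, y +10, z 0 of the tweezers.
- tip_right (a point): End of the right arm's blue tip, mid-width, on its underside.
- jar: Loose amber glass jar with a brass lid, 48 across, 65 high; origin: centre of its underside. Bystander.
- brush: Loose brush lying on the bench, 180 long; origin: about its middle, on its underside. Bystander.
- cap: Loose black ring-shaped jar cap, 44 across, 12 high; origin: centre of its underside. Bystander.
Mind the look-alikes: they are no part of the job. There is more than one size of the case; the job needs the largest.

How it is judged:
By the outcome, as a careful person would: the job done as asked, in the order asked, and still so for the second after the job is handed in, while the arm keeps its last pose, push and grip.
It also fails if it takes over 56 s, if anything falls off the work surface, if the arm or the gripper's body presses on something with over 40 N, if the wrist force passes 120 N, or if a joint passes its speed limit or range.

### The arm

A 6-joint arm with a two-finger parallel gripper is mounted at the origin on the work surface. World frame = base frame: x ahead of the robot, y to its left, z up, the work surface at z = 0. Lengths are in m, angles in degrees, forces in N, time in s.
With the tool pointing down it reaches from about 0.375 to 0.9 m from the base axis. Payload 3.1 kg.
Tool frame: the origin (TCP) lies at the very end of the fingers, on their centre line; the grasp point (between the pads) lies 19 mm behind it; z points along the fingers, y is the line along which they close (so a half turn about z gives the same grasp; the last joint's range is limited). The gripper opens to 87 mm and grips with 3 to 60 N. Pads are 19 mm wide; open, the fingers measure 117 mm over their backs; the gripper's body (75 mm by 190 mm) begins 51 mm behind the grasp point.
Start: joints at [-73.425, 30.224, 82.088, -0, 67.689, -10.227], TCP at [0.282, -0.558, 0.223] pointing down, gripper open.
Joint ranges: [-176.69, 176.69], [-43.24, 126.21], [12.49, 139.97], [-82, 262], [0, 151.66], [-163.58, 163.58]. Speed limits (degrees/s): [159.86, 159.86, 180, 180, 180, 180].

### API

Orientations are given as a 3x3 rotation matrix whose columns are the frame's x, y, z axes.
In Python, from rig import bot gives the robot as it stands.
- The arm moves only by the tool move_arm, never from a script. Its argument "increments" is a list of rows, each an object with "xyz": the shift along the tool's x, y, z in mm, a list of three; "roll": the turn about the tool's z in rad; "grip": the opening in per cent of the stroke, from 0 (shut) to 100 (fully open). A call has 1 to 5 rows; each row shifts and turns the commanded pose from where the row before left it, along the tool's axes as they then stand; what a row does not reach is not made up. A row lasts 1/12 s, in which the tool goes at most 41.7 mm and 7.16 degrees, less where a joint would pass 70% of its speed; a pose out of reach is approached as far as the arm can. A call is refused whole if a number of a shift passes 41.7 or a number of a turn 0.125, either way. A call with a gripper value outside its range is refused whole. The fingers move at their own pace and stop on an object; the grip force is fixed at half the most. Time passes only in rows, so rows that do not move let the fingers close. It gives the time, the measured TCP pose, the force, the opening and the grip force at its end, in the units of the state.
- bot.read_state(): the state, without advancing time (a new reading comes with each control period).
- bot.capture(name): name is "scene" or "top" or "wrist"; returns (picture, depth): 480x640x3 uint8, red, green, blue; 480x640 float32, m along the optical axis (not along the pixel's ray), 0 where there is no reading.
- bot.camera_model(name): a dict with "intrinsics" (3x3 intrinsics, pixels), "D" ([k1, k2, p1, p2, k3] as OpenCV has them; the pictures are not rectified), "rvec" (rotation vector, rad) and "tvec" (3), from world to camera coordinates, as OpenCV has them; the wrist camera has in their place "tool_from_camera" (4x4, takes a point from camera to tool coordinates, whose origin is the TCP and whose axes are the flange's). Camera axes: x right, y down, z forward; pixel columns grow to the right and rows downward; lengths in m; the calibration is good to about 2 mm. A picture is of the moment at which its call begins: read the wrist's pose just before it. camera_model takes no time and is no camera call.
- bot.hand_in(): hands the job in; it is judged then, once.
Trained networks look in the newest picture that a camera, given by its name, has taken for a name from the list of things; names that differ only in an ending like _2 or _b are one class to them, and where a whole thing is asked for, a point or a joint stands for the part that bears it (a point fixed in the world has none). Each returns a list of dicts, best first, with "conf" (0 to 1); they miss things now and then, are a little off and sometimes report something else, mostly with a low value. They report only what shows in the picture. A call takes as long as a camera call. They do not tell look-alikes from the thing itself.
- bot.spot_in(label, camera): "at" ([x, y, z] in m, in the coordinates of the camera as it stood for that picture, good to about 4 mm: the middle of the surface that is visible of it).
- bot.trace(label, camera): "mask" (480x640 bool, what is visible of it).
The state is a dict: "time_s": time; "joint_positions": joint angles; "qvel": joint speeds; "tau": joint torques, N m; "position": TCP position; "tcp_rot": TCP orientation; "force": force on the tool from outside, world axes, zero at the start; "moment": the same for the moment, N m; "opening": opening from 0.0 (shut) to 1.0 (fully open); "grasp_force": force on a finger pad.
Only numpy, scipy, OpenCV 4.12 (cv2) and the standard library are available. Lean on these libraries where they do the work, as an engineer would, in place of code of your own. Each camera call takes 0.05 s, during which the arm holds its last target. There are 200 camera calls.

## Working session

There is one attempt and no reset: what is moved stays moved. The work goes in short steps, Python scripts to look and compute and a tool call to move; the robot and the scene stay as the last step left them, time stands still between calls to the robot, and variables do not carry over. Pictures are saved under pics/ and viewed, at most 10 in all, crops included, and the job is handed in when it is done.

Besides the shell and the picture viewer there is one more tool, called after "Request:" as a command line: name --argument value ..., lists and objects as JSON in quotes. move_arm: Moves the arm, as the interface text tells. Its arguments: {"type":"object","properties":{"increments":{"type":"array"}},"required":["increments"]}

```bash
mkdir -p pics; ls; cat > h.py <<'E'
import numpy as np, cv2
from rig import bot
def cam(n,st=None):
    m=bot.camera_model(n);K=np.array(m["intrinsics"]);D=np.array(m["D"],float)
    if n=="wrist":
        st=st or bot.read_state();T=np.eye(4);T[:3,:3]=st["tcp_rot"];T[:3,3]=st["position"]
        W=T@np.array(m["tool_from_camera"])
    else:
        R=cv2.Rodrigues(np.array(m["rvec"],float))[0];t=np.array(m["tvec"],float).ravel()
        W=np.eye(4);W[:3,:3]=R.T;W[:3,3]=-R.T@t
    return K,D,W   # W: camera->world
def unproj(n,uv,z,c=None):  # uv Nx2, depth z along axis
    K,D,W=c or cam(n);p=cv2.undistortPoints(np.array(uv,float).reshape(-1,1,2),K,D).reshape(-1,2)
    P=np.c_[p,np.ones(len(p))]*np.asarray(z,float).reshape(-1,1)
    return P@W[:3,:3].T+W[:3,3]
def onplane(n,uv,h,c=None):
    c=c or cam(n);a=c[2][:3,3];b=unproj(n,uv,np.ones(len(uv)),c)-a
    return a+b*((h-a[2])/b[:,2:3])
def cloud(n,depth,c=None):
    v,u=np.nonzero(depth>0);return unproj(n,np.c_[u,v],depth[v,u],c),u,v
E
python3 - <<'E'
from h import *
for n in("scene","top"):
    p,d=bot.capture(n);cv2.imwrite(f"pics/{n}0.png",p[:,:,::-1]);np.save(f"pics/{n}0.npy",d)
    for l in("case","lid","rest","tweezers","grip_left","tip_left","tip_right","line_left","line_right","lid_edge","jar","brush","cap"):
        r=bot.spot_in(l,n);W=cam(n)[2]
        print(n,l,[(round(x["conf"],2),np.round(W[:3,:3]@x["at"]+W[:3,3],3).tolist()) for x in r[:4]])
E
```

```text
pics
scene case [(0.85, [0.723, -0.263, 0.039]), (0.66, [0.563, -0.198, 0.078]), (0.66, [0.351, -0.135, 0.036]), (0.3, [0.598, 0.371, 0.011])]
scene lid [(0.74, [0.568, -0.183, 0.101]), (0.67, [0.719, -0.03, 0.04]), (0.66, [0.337, -0.121, 0.04]), (0.65, [0.719, -0.253, 0.037])]
scene rest [(0.8, [0.614, 0.138, 0.007]), (0.68, [0.566, -0.184, 0.103])]
scene tweezers [(0.72, [0.606, 0.156, 0.03])]
scene grip_left [(0.57, [0.601, 0.161, 0.032])]
scene tip_left [(0.7, [0.607, 0.16, 0.037])]
scene tip_right [(0.78, [0.615, 0.139, 0.035])]
scene line_left [(0.9, [0.337, -0.115, 0.041]), (0.86, [0.569, -0.186, 0.102]), (0.8, [0.72, -0.251, 0.036]), (0.64, [0.605, 0.161, 0.036])]
scene line_right [(0.98, [0.717, -0.251, 0.038]), (0.76, [0.337, -0.12, 0.038]), (0.62, [0.566, -0.184, 0.104])]
scene lid_edge [(0.98, [0.721, -0.254, 0.038]), (0.69, [0.342, -0.122, 0.038]), (0.62, [0.563, -0.184, 0.099])]
scene jar [(0.63, [0.719, -0.029, 0.04]), (0.36, [0.61, 0.14, 0.035])]
scene brush [(0.56, [0.603, 0.37, 0.016])]
scene cap [(0.52, [0.636, -0.381, 0.008])]
top case [(0.97, [0.339, -0.115, 0.03
[... 336 characters left out ...]
0.71, [0.598, 0.164, 0.042]), (0.32, [0.558, -0.172, 0.111])]
top tip_left [(0.75, [0.596, 0.167, 0.038])]
top tip_right [(0.63, [0.605, 0.141, 0.039])]
top line_left [(0.92, [0.335, -0.119, 0.042]), (0.89, [0.558, -0.178, 0.104]), (0.8, [0.715, -0.247, 0.039])]
top line_right [(0.87, [0.712, -0.251, 0.037]), (0.78, [0.561, -0.178, 0.108]), (0.62, [0.334, -0.116, 0.039]), (0.46, [0.627, -0.379, 0.011])]
top lid_edge [(0.98, [0.341, -0.116, 0.033]), (0.91, [0.562, -0.174, 0.11]), (0.71, [0.713, -0.244, 0.038])]
top jar [(0.9, [0.71, -0.012, 0.062]), (0.33, [0.558, -0.177, 0.112]), (0.3, [0.628, -0.377, 0.011])]
top brush [(0.89, [0.587, 0.374, 0.017])]
top cap [(0.66, [0.629, -0.379, 0.013])]
```

View pics/top0.png

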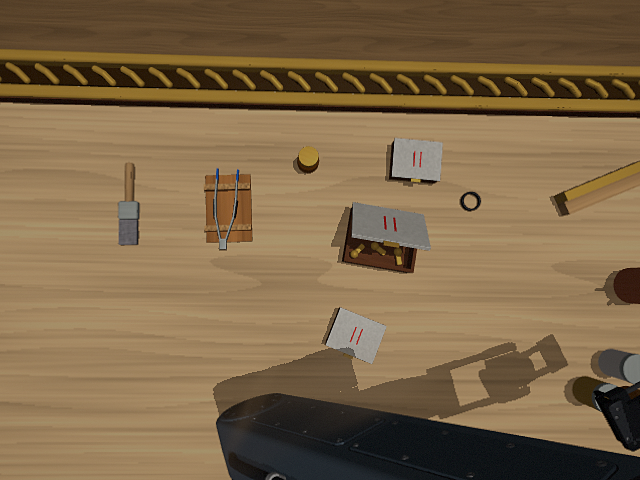

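View pics/scene0.png

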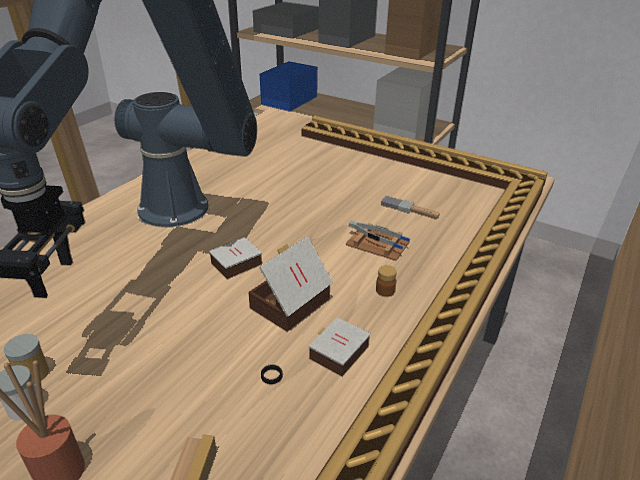

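Look-alike candidates in the top picture: closed small cases at (415,160) and (355,335), and the open, largest one at (385,240). I choose the open one with the ornaments. The tweezers are on the rest at (228,208).

```bash
python3 - <<'E'
from h import *
p=cv2.imread("pics/top0.png");d=np.load("pics/top0.npy")
a=cv2.resize(p[190:290,320:450],None,fx=3.9,fy=3.9,interpolation=cv2.INTER_CUBIC)
b=cv2.resize(p[155:260,195:265],None,fx=3.7,fy=3.7,interpolation=cv2.INTER_CUBIC)
h=max(a.shape[0],b.shape[0]);z=lambda i:cv2.copyMakeBorder(i,0,h-i.shape[0],0,0,0)
cv2.imwrite("pics/crop1.png",np.hstack([z(a),z(b)]))
c=cam("top");print("cam pos",c[2][:3,3].round(3),c[0][0,0])
hsv=cv2.cvtColor(p,cv2.COLOR_BGR2HSV)
P,u,v=cloud("top",d,c);H=hsv[v,u].astype(int);roi=(u>335)&(u<435)&(v>198)&(v<275)
w=roi&(H[:,1]<40)&(H[:,2]>120)
Q=P[w]
# plane fit ransac-ish
for _ in range(5):
    m=Q.mean(0);n=np.linalg.svd(Q-m,full_matrices=0)[2][2];n*=np.sign(n[2]);r=(Q-m)@n;Q=Q[abs(r)<max(.004,2.5*r.std())]
print("lid n",n.round(3),"open",np.arccos(n[2]),"m",m.round(3),"hingeyaw?",np.degrees(np.arctan2(-n[1],-n[0])),len(Q))
mask=np.zeros(d.shape,np.uint8);mask[v[w],u[w]]=255
mask=cv2.morphologyEx(mask,cv2.MORPH_CLOSE,np.ones((7,7)))
cs=max(cv2.findContours(mask,0,2)[0],key=cv2.contourArea)
ap=cv2.approxPolyDP(cs,5,True)[:,0];print(ap.tolist())
A=c[2][:3,3];B=unproj("top",ap,np.ones(len(ap)),c)-A;X=A+B*(((m-A)@n)/(B@n))[:,None];print(X.round(3).tolist())
red=roi&((H[:,0]<8)|(H[:,0]>172))&(H[:,1]>150)&(H[:,2]>120);print("red",P[red].mean(0).round(4),red.sum())
# tweezers
for nme,mm in(("blue",(H[:,0]>95)&(H[:,0]<125)&(H[:,1]>120)),("black",(H[:,2]<60)&(H[:,1]<90))):
    s=mm&(u>195)&(u<265)&(v>155)&(v<260);m2=np.zeros(d.shape,np.uint8);m2[v[s],u[s]]=1
    k,_,st,ce=cv2.connectedComponentsWithStats(m2)
    for i in range(1,k):
        if st[i,4]>3:print(nme,st[i].tolist(),ce[i].round(1),onplane("top",[ce[i]],.040,c).round(4),onplane("top",[[ce[i][0],st[i][1]]],.040,c).round(4))
E
```

```text
cam pos [0.456 0.007 1.036] 467.62065076794073
lid n [ 0.757 -0.12   0.642] open 0.8734078799988846 m [ 0.561 -0.173  0.11 ] hingeyaw? 170.98090439738627 1851
[[353, 202], [352, 236], [429, 250], [422, 214]]
[[0.617, -0.109, 0.056], [0.536, -0.096, 0.154], [0.511, -0.242, 0.156], [0.594, -0.256, 0.055]]
red [ 0.5685 -0.1772  0.1014] 41
blue [216, 169, 3, 11, 20] [216.6 174. ] [[0.6755 0.1831 0.04  ]] [[0.6862 0.1833 0.04  ]]
blue [236, 170, 3, 12, 26] [237.1 175.1] [[0.6738 0.1395 0.04  ]] [[0.685  0.1397 0.04  ]]
black [218, 174, 1, 5, 5] [218. 176.] [[0.6711 0.1801 0.04  ]] [[0.6754 0.1802 0.04  ]]
black [217, 181, 1, 6, 6] [217.  183.5] [[0.6548 0.1818 0.04  ]] [[0.6602 0.1819 0.04  ]]
black [216, 194, 1, 23, 23] [216. 205.] [[0.6084 0.1827 0.04  ]] [[0.6321 0.1833 0.04  ]]
black [213, 199, 1, 16, 16] [213.  206.5] [[0.6051 0.189  0.04  ]] [[0.6212 0.1894 0.04  ]]
black [236, 200, 1, 5, 5] [236. 202.] [[0.6156 0.1404 0.04  ]] [[0.6199 0.1405 0.04  ]]
black [235, 207, 1, 5, 5] [235. 209.] [[0.6005 0.1422 0.04  ]] [[0.6048 0.1423 0.04  ]]
black [226, 244, 1, 5, 5] [226. 246.] [[0.521  0.1593 0.04  ]] [[0.5253 0.1594 0.04  ]]
```

View pics/crop1.png

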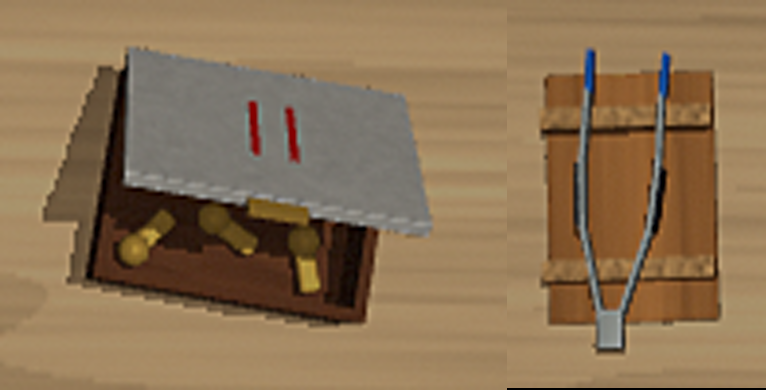

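Top view confirms it: the open case with gilt pieces is at about (385,240), lines at (383-393,223), tab raised at (391,243). The tweezers' tips point up at (217,169)/(237,170), heel at (223,244).

```bash
cat >> h.py <<'E'
def need(target,yaw=None,st=None):
    """shift in tool axes (mm) to reach world target; roll so that tool y line is at world angle yaw+90 (deg)"""
    st=st or bot.read_state();R=np.array(st["tcp_rot"]);p=np.array(st["position"])
    a=np.degrees(np.arctan2(R[1,1],R[0,1]));out=(R.T@(np.array(target)-p)*1000).round(1)
    roll=None
    if yaw is not None:
        dlt=(yaw+90-a+90)%180-90;roll=round(float(-np.radians(dlt)),3) # tool z down
    print("need mm",out.tolist(),"roll",roll,"tool y at",round(a,1));return out
E
python3 - <<'E'
from h import *
s=bot.read_state();print(np.round(s["tcp_rot"],3),s["opening"],s["force"],s["time_s"])
need([.551,-.1745,.19],-9)
E
```

```text
[[ 0.893  0.451 -0.   ]
 [ 0.451 -0.893  0.   ]
 [ 0.    -0.    -1.   ]] 1.0004680135876103 [-0.11793714 -0.07623043  0.35515019] 1.4
need mm [413.1, -220.8, 32.6] roll 0.625 tool y at -63.2
```

Request:
move_arm --increments '[{"xyz": [0, 0, 0], "roll": 0.125, "grip": 0}, {"xyz": [0, 0, 0], "roll": 0.125, "grip": 0}, {"xyz": [0, 0, 0], "roll": 0.125, "grip": 0}, {"xyz": [0, 0, 0], "roll": 0.125, "grip": 0}, {"xyz": [0, 0, 0], "roll": 0.125, "grip": 0}]'

```text
time_s: 1.82
position: [0.2818, -0.5578, 0.2225]
tcp_rot: [[0.987, -0.163, -0.0], [-0.163, -0.987, 0.0], [-0.0, -0.0, -1.0]]
force: [-0.3, -0.2, 0.2]
opening: 0.709
grasp_force: 0.0
```

Request:
move_arm --increments '[{"xyz": [17, -35, 0], "roll": 0, "grip": 0}, {"xyz": [17, -35, 0], "roll": 0, "grip": 0}, {"xyz": [17, -35, 0], "roll": 0, "grip": 0}, {"xyz": [17, -35, 0], "roll": 0, "grip": 0}, {"xyz": [17, -35, 0], "roll": 0, "grip": 0}]'

```text
time_s: 2.23
position: [0.3939, -0.3969, 0.2227]
tcp_rot: [[0.988, -0.157, 0.0], [-0.157, -0.988, -0.0], [0.0, 0.0, -1.0]]
force: [0.9, -1.3, -0.1]
opening: 0.326
grasp_force: 0.0
```

Request:
move_arm --increments '[{"xyz": [17, -35, 0], "roll": 0, "grip": 0}, {"xyz": [17, -35, 0], "roll": 0, "grip": 0}, {"xyz": [17, -35, 0], "roll": 0, "grip": 0}, {"xyz": [17, -35, 0], "roll": 0, "grip": 0}, {"xyz": [17, -35, 0], "roll": 0, "grip": 0}]'

```text
time_s: 2.65
position: [0.5054, -0.2371, 0.2228]
tcp_rot: [[0.988, -0.157, 0.0], [-0.157, -0.988, -0.0], [0.0, 0.0, -1.0]]
force: [1.8, -0.5, 0.3]
opening: 0.019
grasp_force: 0.0
```

```bash
python3 - <<'E'
from h import *
s=bot.read_state();print(np.round(s["position"],4),s["opening"],np.round(s["force"],2),s["time_s"])
need([.551,-.1745,.19],-9)
E
```

```text
[ 0.5054 -0.2371  0.2228] 0.018976297221183727 [ 1.8  -0.55  0.29] 2.65
need mm [35.2, -69.0, 32.8] roll -0.0 tool y at -99.0
```

Request:
move_arm --increments '[{"xyz": [17.6, -34.5, 0], "roll": 0, "grip": 0}, {"xyz": [17.6, -34.5, 0], "roll": 0, "grip": 0}, {"xyz": [0, 0, 36], "roll": 0, "grip": 0}, {"xyz": [0, 0, 36], "roll": 0, "grip": 0}, {"xyz": [0, 0, 0], "roll": 0, "grip": 0}]'

```text
time_s: 3.07
position: [0.5462, -0.1728, 0.1447]
tcp_rot: [[0.988, -0.155, -0.012], [-0.154, -0.988, 0.006], [-0.013, -0.004, -1.0]]
force: [-1.4, 0.8, -0.9]
opening: -0.001
grasp_force: 0.0
```

Request:
move_arm --increments '[{"xyz": [-4, 0, 9], "roll": 0, "grip": 0}, {"xyz": [-6, 0, 9], "roll": 0, "grip": 0}, {"xyz": [-6, 0, 9], "roll": 0, "grip": 0}, {"xyz": [-6, 0, 8], "roll": 0, "grip": 0}, {"xyz": [0, 0, 0], "roll": 0, "grip": 0}]'

```text
time_s: 3.48
position: [0.5268, -0.1726, 0.1156]
tcp_rot: [[0.987, -0.158, -0.003], [-0.158, -0.987, 0.001], [-0.003, -0.001, -1.0]]
force: [-0.6, 0.3, 0.2]
opening: 0.006
grasp_force: 0.0
```

Request:
move_arm --increments '[{"xyz": [-5, 0, 9], "roll": 0, "grip": 0}, {"xyz": [-6, 0, 9], "roll": 0, "grip": 0}, {"xyz": [-5, 0, 9], "roll": 0, "grip": 0}, {"xyz": [-3, 0, 7], "roll": 0, "grip": 0}, {"xyz": [-2, 0, 7], "roll": 0, "grip": 0}]'

```text
time_s: 3.9
position: [0.5083, -0.1702, 0.0753]
tcp_rot: [[0.988, -0.157, 0.002], [-0.157, -0.988, -0.001], [0.002, 0.001, -1.0]]
force: [-0.4, -0.5, -0.1]
opening: 0.009
grasp_force: 0.3
```

Request:
move_arm --increments '[{"xyz": [-1, 0, 6], "roll": 0, "grip": 0}, {"xyz": [-1, 0, 4], "roll": 0, "grip": 0}, {"xyz": [0, 0, 3], "roll": 0, "grip": 0}, {"xyz": [0, 0, 1], "roll": 0, "grip": 0}, {"xyz": [0, 0, 0], "roll": 0, "grip": 0}]'

```text
time_s: 4.32
position: [0.5057, -0.169, 0.0603]
tcp_rot: [[0.988, -0.157, -0.0], [-0.157, -0.988, 0.0], [-0.0, -0.0, -1.0]]
force: [-0.2, 0.1, -0.5]
opening: 0.003
grasp_force: 0.0
```

Request:
move_arm --increments '[{"xyz": [0, 0, 1.5], "roll": 0, "grip": 0}, {"xyz": [0, 0, 1.5], "roll": 0, "grip": 0}, {"xyz": [0, 0, 0], "roll": 0, "grip": 0}]'

```text
time_s: 4.57
position: [0.5059, -0.1691, 0.0584]
tcp_rot: [[0.988, -0.156, 0.0], [-0.156, -0.988, -0.0], [0.0, 0.0, -1.0]]
force: [-2.5, -1.0, 5.1]
opening: 0.004
grasp_force: 2.7
```

```bash
python3 - <<'E'
from h import *
p,d=bot.capture("top");cv2.imwrite("pics/top1.png",p[:,:,::-1]);np.save("pics/top1.npy",d)
hsv=cv2.cvtColor(p,cv2.COLOR_RGB2HSV);c=cam("top")
P,u,v=cloud("top",d,c);H=hsv[v,u].astype(int)
w=(u>335)&(u<435)&(v>198)&(v<290)&(H[:,1]<40)&(H[:,2]>120)&(P[:,2]<.17)
Q=P[w]
for _ in range(6):
    m=Q.mean(0);n=np.linalg.svd(Q-m,full_matrices=0)[2][2];n*=np.sign(n[2]);r=(Q-m)@n;Q=Q[abs(r)<max(.004,2.5*r.std())]
print(n.round(3),np.arccos(n[2]),m.round(3),len(Q))
cv2.imwrite("pics/crop2.png",cv2.resize(p[180:310,310:470,::-1],None,fx=4,fy=4))
E
```

```text
[0.006 0.001 1.   ] 0.006403950411263862 [ 0.585 -0.139  0.058] 729
```

View pics/crop2.png

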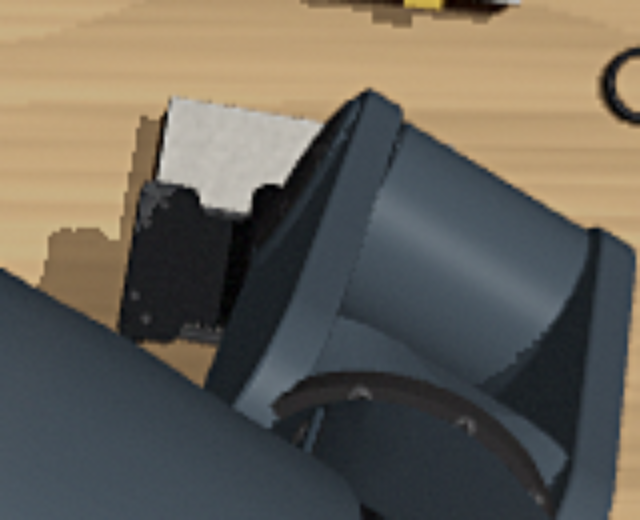

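The lid is level, its face at z 0.058 (crop: flat white lid beneath the gripper). I'll press a touch more, then rise and open.

Request:
move_arm --increments '[{"xyz": [0, 0, 1], "roll": 0, "grip": 0}, {"xyz": [0, 0, 0], "roll": 0, "grip": 0}, {"xyz": [0, 0, -10], "roll": 0, "grip": 0}, {"xyz": [0, 0, -35], "roll": 0, "grip": 100}, {"xyz": [0, 0, -41], "roll": 0, "grip": 100}]'

```text
time_s: 5.03
position: [0.5039, -0.168, 0.1416]
tcp_rot: [[0.988, -0.157, -0.006], [-0.157, -0.988, 0.003], [-0.006, -0.002, -1.0]]
force: [1.0, -0.4, 0.3]
opening: 0.087
grasp_force: 0.0
```

Request:
move_arm --increments '[{"xyz": [0, 0, -41], "roll": 0, "grip": 100}, {"xyz": [0, 0, -41], "roll": 0, "grip": 100}, {"xyz": [0, 0, -30], "roll": 0, "grip": 100}, {"xyz": [0, 0, 0], "roll": 0, "grip": 100}, {"xyz": [0, 0, 0], "roll": 0, "grip": 100}]'

```text
time_s: 5.45
position: [0.5067, -0.1695, 0.257]
tcp_rot: [[0.988, -0.156, 0.005], [-0.156, -0.988, -0.003], [0.005, 0.002, -1.0]]
force: [-0.3, 0.9, 0.1]
opening: 0.451
grasp_force: 0.0
```

```bash
cat >> h.py <<'E'
def blobs(p,lo,hi,c,n,h,minA=15):
    hsv=cv2.cvtColor(p,cv2.COLOR_RGB2HSV)
    m=cv2.inRange(hsv,np.array(lo),np.array(hi)) if lo[0]>=0 else (cv2.inRange(hsv,np.array([0]+lo[1:]),np.array([8]+hi[1:]))|cv2.inRange(hsv,np.array([172]+lo[1:]),np.array([180]+hi[1:])))
    k,L,st,ce=cv2.connectedComponentsWithStats(m)
    for i in range(1,k):
        if st[i,4]<minA:continue
        v,u=np.nonzero(L==i);X=onplane(n,np.c_[u,v],h,c)[:,:2];mu=X.mean(0);e=np.linalg.svd(X-mu,full_matrices=0)[2][0];e*=np.sign(e[0]) or 1
        t=(X-mu)@e
        print("blob px",ce[i].round(),"A",st[i,4],"mid",mu.round(4),"ends",(mu+e*t.min()).round(4),(mu+e*t.max()).round(4),"yaw",round(float(np.degrees(np.arctan2(e[1],e[0]))),1))
E
python3 - <<'E'
from h import *
s=bot.read_state();print(np.round(s["position"],4),s["opening"],np.round(s["force"],2),s["time_s"])
p,d=bot.capture("wrist");cv2.imwrite("pics/wrist1.png",p[:,:,::-1]);c=cam("wrist",s)
blobs(p,[-1,150,100],[0,255,255],c,"wrist",.058)
need([.605,.155,.25],1)
E
```

```text
[ 0.5067 -0.1695  0.257 ] 0.45105313444984785 [-0.3   0.91  0.1 ] 5.45
blob px [299. 168.] A 229 mid [ 0.5436 -0.1635] ends [ 0.5192 -0.1595] [ 0.5671 -0.1673] yaw -9.3
blob px [323. 168.] A 235 mid [ 0.5399 -0.1833] ends [ 0.5152 -0.1795] [ 0.564  -0.1869] yaw -8.7
blob px [281. 382.] A 17 mid [ 0.3418 -0.112 ] ends [ 0.3364 -0.11  ] [ 0.3462 -0.1136] yaw -20.0
blob px [294. 384.] A 20 mid [ 0.3379 -0.1246] ends [ 0.331  -0.1221] [ 0.3442 -0.127 ] yaw -20.4
need mm [47.7, -335.4, 4.9] roll -0.175 tool y at -99.0
```

View pics/wrist1.png

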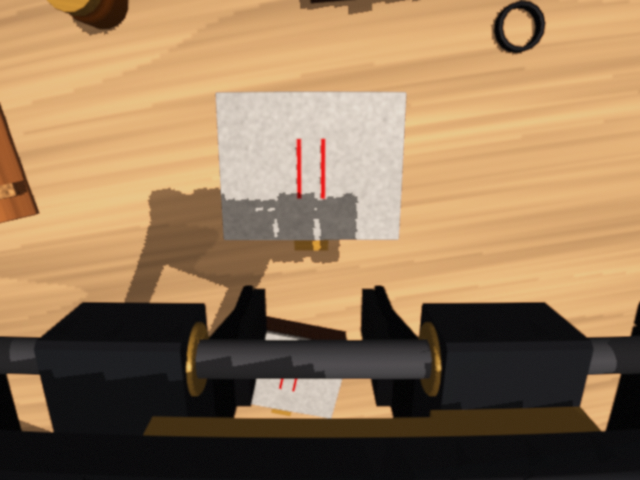

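The lid face shows both red lines at (299,168) and (323,168), 20 mm apart, yaw -9°. The brass tab is at (312,245), flat.

Request:
move_arm --increments '[{"xyz": [0, -37, 0], "roll": 0, "grip": 100}, {"xyz": [0, -37, 0], "roll": 0, "grip": 100}, {"xyz": [0, -37, 0], "roll": 0, "grip": 100}, {"xyz": [0, -37, 0], "roll": 0, "grip": 100}, {"xyz": [0, -37, 0], "roll": 0, "grip": 100}]'

```text
time_s: 5.92
position: [0.533, 0.0155, 0.2521]
tcp_rot: [[0.988, -0.157, -0.005], [-0.157, -0.988, 0.001], [-0.005, -0.0, -1.0]]
force: [1.4, -0.7, 1.2]
opening: 0.879
grasp_force: 0.0
```

Request:
move_arm --increments '[{"xyz": [0, -37, 0], "roll": 0, "grip": 100}, {"xyz": [0, -37, 0], "roll": 0, "grip": 100}, {"xyz": [0, -37, 0], "roll": 0, "grip": 100}, {"xyz": [0, -37, 0], "roll": -0.085, "grip": 100}, {"xyz": [0, 0, 0], "roll": -0.085, "grip": 100}]'

```text
time_s: 6.33
position: [0.5567, 0.166, 0.2519]
tcp_rot: [[1.0, 0.023, -0.004], [0.023, -1.0, 0.003], [-0.004, -0.003, -1.0]]
force: [0.8, 0.6, 0.6]
opening: 0.998
grasp_force: 0.0
```

Request:
move_arm --increments '[{"xyz": [0, 0, 0], "roll": 0, "grip": 100}, {"xyz": [0, 0, 0], "roll": 0, "grip": 100}, {"xyz": [0, 0, 0], "roll": 0, "grip": 100}]'

```text
time_s: 6.58
position: [0.5569, 0.1589, 0.2531]
tcp_rot: [[1.0, 0.01, -0.003], [0.01, -1.0, -0.001], [-0.003, 0.001, -1.0]]
force: [0.2, -1.0, -0.9]
opening: 1.0
grasp_force: 0.0
```

```bash
python3 - <<'E'
from h import *
s=bot.read_state();print(np.round(s["position"],4),s["opening"],np.round(s["force"],2),s["time_s"])
p,d=bot.capture("wrist");cv2.imwrite("pics/wrist2.png",p[:,:,::-1]);np.save("pics/wrist2.npy",d);c=cam("wrist",s)
print("blue");blobs(p,[95,120,60],[125,255,255],c,"wrist",.040)
print("black");blobs(p[:250],[0,0,0],[180,255,50],c,"wrist",.040)
E
```

```text
[0.5569 0.1589 0.2531] 1.0002559016268777 [ 0.23 -0.97 -0.92] 6.5833
blue
blob px [284.  60.] A 113 mid [0.6772 0.1841] ends [0.6663 0.1843] [0.6889 0.1839] yaw -1.1
blob px [336.  62.] A 120 mid [0.6758 0.1413] ends [0.6651 0.142 ] [0.6878 0.1404] yaw -4.0
black
blob px [493.  32.] A 686 mid [0.7026 0.0128] ends [0.6842 0.0041] [0.7216 0.0218] yaw 25.3
blob px [507.  31.] A 94 mid [0.704  0.0014] ends [ 0.6942 -0.0055] [0.714  0.0084] yaw 35.0
blob px [588. 198.] A 3346 mid [ 0.5656 -0.0924] ends [ 0.5145 -0.0836] [ 0.613  -0.1005] yaw -9.7
blob px [109. 201.] A 151 mid [0.5584 0.3426] ends [0.5352 0.342 ] [0.5828 0.3432] yaw 1.4
```

View pics/wrist2.png

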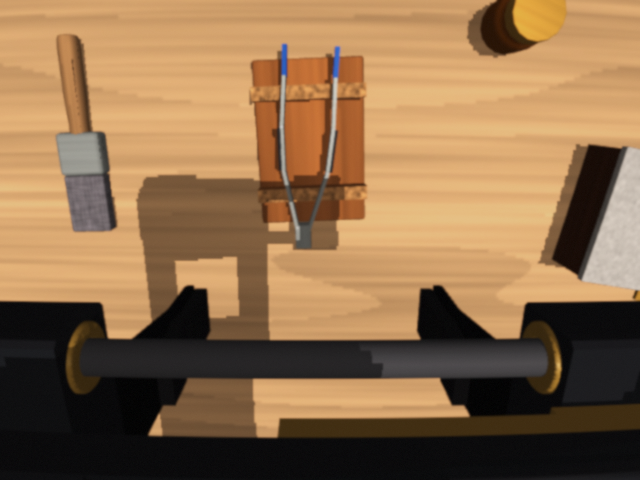

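The tweezers lie with the left tip at (285,45), right tip at (337,47), heel at (303,238): yaw ≈ 2°, origin ≈ (0.605, 0.171). Now moving above the grips.

```bash
python3 - <<'E'
from h import *
s=bot.read_state();print(np.round(s["position"],4),np.round(s["tcp_rot"],3).tolist())
need([.602,.1655,.016],2)
E
```

```text
[0.5572 0.1587 0.2535] [[1.0, 0.01, -0.002], [0.01, -1.0, -0.0], [-0.002, 0.0, -1.0]]
need mm [45.5, -6.5, 237.4] roll -0.025 tool y at -89.4
```

Request:
move_arm --increments '[{"xyz": [22, -3, 0], "roll": -0.025, "grip": 100}, {"xyz": [23, -3, 20], "roll": 0, "grip": 100}, {"xyz": [0, 0, 40], "roll": 0, "grip": 100}, {"xyz": [0, 0, 40], "roll": 0, "grip": 100}, {"xyz": [0, 0, 40], "roll": 0, "grip": 100}]'

```text
time_s: 7.05
position: [0.6034, 0.1654, 0.1135]
tcp_rot: [[0.999, 0.034, 0.002], [0.034, -0.999, 0.0], [0.002, -0.0, -1.0]]
force: [0.7, 0.2, 0.6]
opening: 1.0
grasp_force: 0.0
```

Request:
move_arm --increments '[{"xyz": [0, 0, 20], "roll": 0, "grip": 100}, {"xyz": [0, 0, 15], "roll": 0, "grip": 100}, {"xyz": [0, 0, 0], "roll": 0, "grip": 100}, {"xyz": [0, 0, 0], "roll": 0, "grip": 100}, {"xyz": [0, 0, 0], "roll": 0, "grip": 100}]'

```text
time_s: 7.47
position: [0.6037, 0.1662, 0.0807]
tcp_rot: [[0.999, 0.036, 0.002], [0.036, -0.999, 0.0], [0.002, -0.0, -1.0]]
force: [0.0, 0.1, 0.8]
opening: 1.002
grasp_force: 0.0
```

```bash
python3 - <<'E'
from h import *
s=bot.read_state();print(np.round(s["position"],4),s["opening"],np.round(s["force"],2),s["time_s"])
p,d=bot.capture("wrist");cv2.imwrite("pics/wrist3.png",p[:,:,::-1]);c=cam("wrist",s)
blobs(p,[95,120,60],[125,255,255],c,"wrist",.040)
need([.602,.1655,.016],2)
E
```

```text
[0.6037 0.1662 0.0807] 1.001524969613504 [0.01 0.08 0.82] 7.4667
blob px [280. 121.] A 466 mid [0.6779 0.1839] ends [0.6657 0.1841] [0.6899 0.1838] yaw -0.9
blob px [372. 128.] A 464 mid [0.6763 0.1418] ends [0.6638 0.1425] [0.6881 0.1411] yaw -3.5
need mm [-2.2, 0.9, 65.2] roll 0.002 tool y at -87.9
```

View pics/wrist3.png

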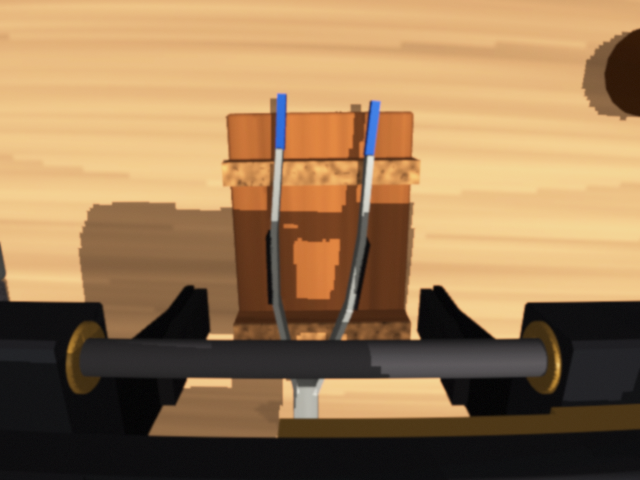

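View: tips at (281,97)/(374,103), grips at (271,268)/(362,268), between the open fingers. Descend.

Request:
move_arm --increments '[{"xyz": [-1, 0.5, 22], "roll": 0, "grip": 100}, {"xyz": [0, 0, 20], "roll": 0, "grip": 100}, {"xyz": [0, 0, 15], "roll": 0, "grip": 100}, {"xyz": [0, 0, 7.5], "roll": 0, "grip": 100}, {"xyz": [0, 0, 0], "roll": 0, "grip": 100}]'

```text
time_s: 7.93
position: [0.6013, 0.1663, 0.0147]
tcp_rot: [[0.999, 0.038, -0.001], [0.038, -0.999, -0.0], [-0.001, 0.0, -1.0]]
force: [-0.8, -0.1, -0.3]
opening: 1.0
grasp_force: 0.0
```

Request:
move_arm --increments '[{"xyz": [0, 0, 0], "roll": 0, "grip": 60}, {"xyz": [0, 0, 0], "roll": 0, "grip": 60}, {"xyz": [0, 0, 0], "roll": 0, "grip": 60}, {"xyz": [0, 0, 0], "roll": 0, "grip": 60}, {"xyz": [0, 0, 0], "roll": 0, "grip": 60}]'

```text
time_s: 8.35
position: [0.6022, 0.1665, 0.0159]
tcp_rot: [[0.999, 0.038, 0.001], [0.038, -0.999, 0.0], [0.001, -0.0, -1.0]]
force: [-1.0, 0.2, -0.2]
opening: 0.706
grasp_force: 0.0
```

Request:
move_arm --increments '[{"xyz": [0, 0, 0], "roll": 0, "grip": 55}, {"xyz": [0, 0, 0], "roll": 0, "grip": 52}, {"xyz": [0, 0, 0], "roll": 0, "grip": 49}, {"xyz": [0, 0, 0], "roll": 0, "grip": 47}, {"xyz": [0, 0, 0], "roll": 0, "grip": 47}]'

```text
time_s: 8.77
position: [0.6021, 0.1663, 0.0153]
tcp_rot: [[0.999, 0.038, 0.001], [0.038, -0.999, -0.0], [0.001, 0.0, -1.0]]
force: [0.5, 0.1, 2.4]
opening: 0.48
grasp_force: 5.8
```

Request:
move_arm --increments '[{"xyz": [0, 0, 0], "roll": 0, "grip": 47}, {"xyz": [0, 0, 0], "roll": 0, "grip": 47}, {"xyz": [0, 0, 0], "roll": 0, "grip": 47}]'

```text
time_s: 9.02
position: [0.602, 0.1664, 0.0153]
tcp_rot: [[0.999, 0.038, 0.001], [0.038, -0.999, -0.0], [0.001, 0.0, -1.0]]
force: [0.6, -1.6, 3.0]
opening: 0.47
grasp_force: 6.5
```

```bash
python3 - <<'E'
from h import *
s=bot.read_state();print(np.round(s["position"],4),s["opening"],s["grasp_force"],np.round(s["force"],2),s["time_s"])
p,d=bot.capture("wrist");cv2.imwrite("pics/wrist4.png",p[:,:,::-1]);c=cam("wrist",s)
blobs(p,[95,120,60],[125,255,255],c,"wrist",.040)
E
```

```text
[0.602  0.1664 0.0153] 0.47011115799293896 6.480278523231391 [ 0.59 -1.6   3.03] 9.0167
blob px [294. 121.] A 944 mid [0.6773 0.1751] ends [0.6651 0.1763] [0.6893 0.1741] yaw -5.2
blob px [371. 127.] A 1012 mid [0.6762 0.151 ] ends [0.6635 0.1513] [0.688  0.1508] yaw -1.0
```

View pics/wrist4.png

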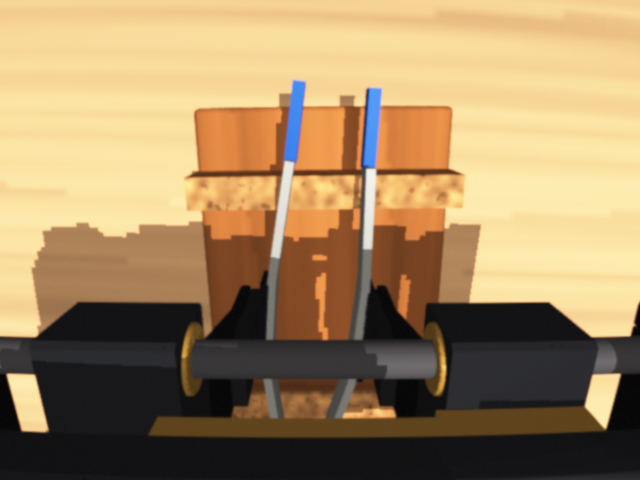

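The tips stand at (299,83)/(373,90), about 23 mm apart; the grips are held at 6.5 N. Lifting.

Request:
move_arm --increments '[{"xyz": [0, 0, -5], "roll": 0, "grip": 47}, {"xyz": [0, 0, -10], "roll": 0, "grip": 47}, {"xyz": [0, 0, -20], "roll": 0, "grip": 47}, {"xyz": [0, 0, -25], "roll": 0, "grip": 47}, {"xyz": [0, 0, -25], "roll": 0, "grip": 47}]'

```text
time_s: 9.48
position: [0.6005, 0.1665, 0.1006]
tcp_rot: [[0.999, 0.038, -0.003], [0.038, -0.999, 0.0], [-0.003, -0.0, -1.0]]
force: [-0.4, 0.3, -1.0]
opening: 0.465
grasp_force: 5.2
```

Request:
move_arm --increments '[{"xyz": [0, 0, -25], "roll": 0, "grip": 47}, {"xyz": [0, 0, -20], "roll": 0, "grip": 47}, {"xyz": [0, 0, 0], "roll": 0, "grip": 47}, {"xyz": [0, 0, 0], "roll": 0, "grip": 47}, {"xyz": [0, 0, 0], "roll": 0, "grip": 47}]'

```text
time_s: 9.9
position: [0.6005, 0.1665, 0.1443]
tcp_rot: [[0.999, 0.038, -0.002], [0.038, -0.999, -0.0], [-0.002, -0.0, -1.0]]
force: [-0.7, 0.8, -0.5]
opening: 0.468
grasp_force: 5.2
```

```bash
cat >> h.py <<'E'
def tips(name="x"):
    """tip end positions in tool frame (mm) from wrist image+depth"""
    s=bot.read_state();p,d=bot.capture("wrist");cv2.imwrite(f"pics/{name}.png",p[:,:,::-1]);c=cam("wrist",s)
    R=np.array(s["tcp_rot"]);t=np.array(s["position"])
    hsv=cv2.cvtColor(p,cv2.COLOR_RGB2HSV);m=cv2.inRange(hsv,np.array([95,120,60]),np.array([125,255,255]))
    k,L,st,ce=cv2.connectedComponentsWithStats(m)
    out=[]
    for i in sorted(range(1,k),key=lambda i:-st[i,4])[:2]:
        v,u=np.nonzero((L==i)&(d>0));q=(unproj("wrist",np.c_[u,v],d[v,u],c)-t)@R*1000
        z=np.median(q[:,2]);pl=onplane("wrist",np.c_[u,v],(t+R@[0,0,z/1000])[2],c);q2=(pl-t)@R*1000
        A=np.c_[q[:,0],np.ones(len(q))];pit=np.linalg.lstsq(A,q[:,2],rcond=None)[0][0]
        mu=q2[:,:2].mean(0);e=np.linalg.svd(q2[:,:2]-mu,full_matrices=0)[2][0];e*=np.sign(e[0]);tt=(q2[:,:2]-mu)@e
        end=mu+e*tt.max();out.append((end,e));W=t+R@np.r_[end,z]/1000
        print("tip tool xy",end.round(1),"topz",round(float(z),1),"pitch",round(float(pit),3),"yaw in tool",round(float(np.degrees(np.arctan2(e[1],e[0]))),1),"world",W.round(4),"A",st[i,4],"px",ce[i].round())
    print("gap",np.linalg.norm(out[0][0]-out[1][0]).round(2));return out,s
E
python3 - <<'E'
from h import *
o,s=tips("wrist5");print(np.round(s["position"],4),s["opening"],s["grasp_force"],np.round(s["force"],2),s["time_s"])
E
```

```text
tip tool xy [85.7 19. ] topz -20.9 pitch -0.017 yaw in tool 2.8 world [0.6869 0.1507 0.165 ] A 1042 px [370. 128.]
tip tool xy [87.7 -4.3] topz -21.1 pitch -0.003 yaw in tool 6.9 world [0.6881 0.1741 0.1653] A 918 px [295. 121.]
gap 23.47
[0.6005 0.1665 0.1443] 0.46771331876641786 5.183065996243386 [-0.73  0.81 -0.5 ] 9.9
```

Request:
move_arm --increments '[{"xyz": [0, 0, 0], "roll": 0.03, "grip": 47}, {"xyz": [0, 0, 0], "roll": 0.057, "grip": 47}, {"xyz": [0, 0, 0], "roll": 0.03, "grip": 47}, {"xyz": [-3.7, 10.4, 0], "roll": 0, "grip": 47}, {"xyz": [-7, 20, 0], "roll": 0, "grip": 47}]'

```text
time_s: 10.37
position: [0.5881, 0.1377, 0.1435]
tcp_rot: [[0.997, -0.076, -0.002], [-0.076, -0.997, 0.0], [-0.002, -0.0, -1.0]]
force: [0.8, -1.0, -0.8]
opening: 0.469
grasp_force: 5.2
```

Request:
move_arm --increments '[{"xyz": [-8, 22.5, 0], "roll": 0, "grip": 47}, {"xyz": [-8, 22.5, 0], "roll": 0, "grip": 47}, {"xyz": [-8, 22.5, 0], "roll": 0, "grip": 47}, {"xyz": [-8, 22.5, 0], "roll": 0, "grip": 47}, {"xyz": [-8, 22.5, 0], "roll": 0, "grip": 47}]'

```text
time_s: 10.78
position: [0.5378, 0.0266, 0.1439]
tcp_rot: [[0.997, -0.078, -0.003], [-0.078, -0.997, 0.0], [-0.003, 0.0, -1.0]]
force: [-0.4, -0.5, -1.2]
opening: 0.473
grasp_force: 5.2
```

Request:
move_arm --increments '[{"xyz": [-8, 22.5, 0], "roll": 0, "grip": 47}, {"xyz": [-8, 22.5, 0], "roll": 0, "grip": 47}, {"xyz": [-8, 22.5, 0], "roll": 0, "grip": 47}, {"xyz": [-8, 22.5, 0], "roll": 0, "grip": 47}, {"xyz": [-8, 22.5, 0], "roll": 0, "grip": 47}]'

```text
time_s: 11.2
position: [0.489, -0.082, 0.1441]
tcp_rot: [[0.997, -0.078, -0.003], [-0.078, -0.997, 0.001], [-0.003, -0.001, -1.0]]
force: [0.4, 0.3, -0.6]
opening: 0.473
grasp_force: 5.2
```

Request:
move_arm --increments '[{"xyz": [-8, 22.5, 0], "roll": 0, "grip": 47}, {"xyz": [-8, 22.5, 0], "roll": 0, "grip": 47}, {"xyz": [-8, 22.5, 0], "roll": 0, "grip": 47}, {"xyz": [-4, 11, 0], "roll": 0, "grip": 47}, {"xyz": [0, 0, 0], "roll": 0, "grip": 47}]'

```text
time_s: 11.62
position: [0.4555, -0.1588, 0.1444]
tcp_rot: [[0.997, -0.082, -0.002], [-0.082, -0.997, 0.001], [-0.002, -0.0, -1.0]]
force: [0.2, 1.0, -0.0]
opening: 0.473
grasp_force: 5.2
```

Request:
move_arm --increments '[{"xyz": [0, 0, 0], "roll": 0, "grip": 47}, {"xyz": [0, 0, 0], "roll": 0, "grip": 47}, {"xyz": [0, 0, 0], "roll": 0, "grip": 47}]'

```text
time_s: 11.87
position: [0.457, -0.1559, 0.1449]
tcp_rot: [[0.997, -0.078, -0.0], [-0.078, -0.997, 0.001], [-0.0, -0.001, -1.0]]
force: [0.2, -1.3, -0.4]
opening: 0.47
grasp_force: 5.2
```

```bash
python3 - <<'E'
from h import *
o,s=tips("wrist6");print(np.round(s["position"],4),s["opening"],s["grasp_force"],np.round(s["force"],2),s["time_s"])
p=cv2.imread("pics/wrist6.png")[:,:,::-1];blobs(p,[-1,150,100],[0,255,255],cam("wrist",s),"wrist",.058)
need([.456,-.1593,.0625],-4.5)
E
```

```text
tip tool xy [85.7 19.1] topz -21.0 pitch -0.015 yaw in tool 2.9 world [ 0.541  -0.1816  0.1658] A 1046 px [370. 128.]
tip tool xy [87.8 -4.3] topz -21.2 pitch -0.0 yaw in tool 7.2 world [ 0.5449 -0.1584  0.166 ] A 915 px [295. 120.]
gap 23.48
[ 0.457  -0.1559  0.1449] 0.4698729401661664 5.183366548153572 [ 0.17 -1.25 -0.45] 11.8667
blob px [315.  97.] A 551 mid [ 0.5436 -0.1635] ends [ 0.5187 -0.1595] [ 0.5672 -0.1673] yaw -9.1
blob px [351. 100.] A 560 mid [ 0.5405 -0.1834] ends [ 0.5155 -0.1794] [ 0.5642 -0.1871] yaw -8.9
blob px [286. 396.] A 75 mid [ 0.3515 -0.1292] ends [ 0.3412 -0.125 ] [ 0.3611 -0.133 ] yaw -21.7
blob px [263. 406.] A 52 mid [ 0.3446 -0.1125] ends [ 0.337  -0.1097] [ 0.3525 -0.1155] yaw -20.5
need mm [-0.8, 3.5, 82.4] roll 0.001 tool y at -94.4
```

View pics/wrist6.png

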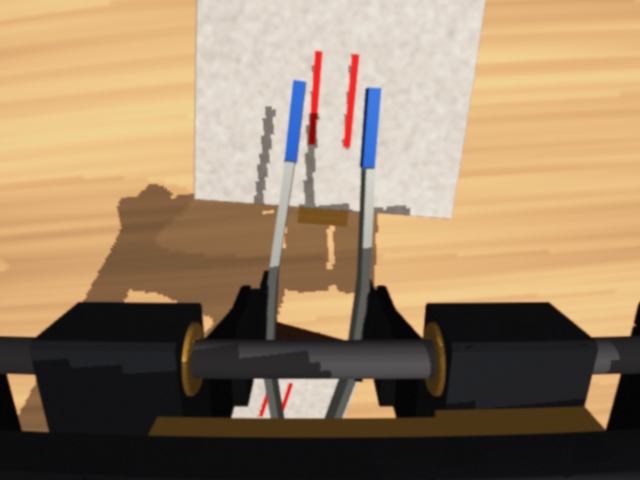

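The tips are at (299,83)/(373,90), the red lines at (315,97)/(351,100) farther below. Descend to a finger's breadth, then squeeze.

Request:
move_arm --increments '[{"xyz": [0, 3.5, 15], "roll": 0, "grip": 47}, {"xyz": [0, 0, 22], "roll": 0, "grip": 47}, {"xyz": [0, 0, 18], "roll": 0, "grip": 47}, {"xyz": [0, 0, 12], "roll": 0, "grip": 47}, {"xyz": [0, 0, 6], "roll": 0, "grip": 47}]'

```text
time_s: 12.33
position: [0.4562, -0.1592, 0.0706]
tcp_rot: [[0.997, -0.078, -0.002], [-0.078, -0.997, 0.002], [-0.002, -0.001, -1.0]]
force: [-0.6, -0.7, -0.6]
opening: 0.471
grasp_force: 5.2
```

Request:
move_arm --increments '[{"xyz": [0, 0, 5], "roll": 0, "grip": 47}, {"xyz": [0, 0, 3], "roll": 0, "grip": 46}, {"xyz": [0, 0, 0], "roll": 0, "grip": 45.2}, {"xyz": [0, 0, 0], "roll": 0, "grip": 45.2}, {"xyz": [0, 0, 0], "roll": 0, "grip": 45.2}]'

```text
time_s: 12.75
position: [0.4571, -0.1607, 0.0646]
tcp_rot: [[0.997, -0.079, 0.001], [-0.079, -0.997, -0.001], [0.001, 0.001, -1.0]]
force: [0.0, 0.3, -0.4]
opening: 0.453
grasp_force: 5.8
```

```bash
cat > m.py <<'E'
from h import *
import sys
o,s=tips(sys.argv[1]);print(np.round(s["position"],4),s["opening"],s["grasp_force"],np.round(s["force"],2),s["time_s"])
p=cv2.imread(f"pics/{sys.argv[1]}.png")[:,:,::-1];blobs(p,[-1,150,60],[0,255,255],cam("wrist",s),"wrist",.058,60)
R=np.array(s["tcp_rot"]);ex=np.array([np.cos(np.radians(-9)),np.sin(np.radians(-9)),0]);ey=np.array([-ex[1],ex[0],0])
for e,_ in o:
    w=np.array(s["position"])+R@np.r_[e,-21]/1000;q=(w-[.5418,-.1734,0])*1000;print("in lid axes",(q@ex).round(1),(q@ey).round(1))
E
python3 m.py wrist7
```

```text
tip tool xy [85.8 17.9] topz -21.0 pitch -0.02 yaw in tool 2.6 world [ 0.5412 -0.1853  0.0858] A 1036 px [367. 128.]
tip tool xy [87.5 -2.4] topz -21.2 pitch -0.023 yaw in tool 8.2 world [ 0.5445 -0.1652  0.0859] A 934 px [300. 121.]
gap 20.36
[ 0.4571 -0.1607  0.0646] 0.4533673716903915 5.759509242707281 [ 0.05  0.29 -0.39] 12.75
blob px [305.  50.] A 577 mid [ 0.5577 -0.1657] ends [ 0.5472 -0.1641] [ 0.5677 -0.1673] yaw -8.8
blob px [356.  94.] A 1390 mid [ 0.5406 -0.1835] ends [ 0.515  -0.1795] [ 0.5646 -0.1872] yaw -8.9
in lid axes 1.2 -11.8
in lid axes 1.4 8.5
```

```bash
python3 - <<'E'
import cv2,numpy as np
p=cv2.imread("pics/wrist7.png")
for r in(92,110):
  for a,b in((293,314),(356,382)): print(r,a,[tuple(x) for x in p[r,a:b].tolist()])
E
python3 - <<'E'
from h import *
c=cam("wrist");R=np.array(bot.read_state()["tcp_rot"]);print(((c[2][:3,3]-bot.read_state()["position"])@R*1000).round(1))
E
```

```text
92 293 [(117, 125, 133), (116, 124, 132), (114, 120, 134), (112, 107, 139), (139, 93, 131), (185, 99, 99), (207, 109, 65), (213, 111, 55), (214, 111, 53), (214, 113, 54), (215, 113, 55), (214, 112, 54), (215, 113, 55), (216, 114, 55), (215, 113, 55), (214, 115, 58), (211, 122, 80), (204, 150, 133), (198, 185, 187), (197, 203, 212), (196, 208, 218)]
92 356 [(40, 42, 240), (40, 41, 240), (38, 40, 240), (42, 44, 239), (43, 38, 228), (50, 33, 172), (62, 31, 88), (103, 49, 37), (164, 82, 41), (204, 108, 56), (219, 120, 62), (223, 123, 65), (222, 122, 63), (222, 121, 62), (223, 123, 63), (222, 123, 64), (223, 123, 64), (222, 122, 64), (223, 123, 64), (221, 127, 75), (215, 149, 125), (204, 184, 184), (195, 200, 209), (192, 203, 213), (191, 202, 213), (192, 203, 214)]
110 293 [(112, 116, 123), (128, 115, 115), (164, 113, 97), (197, 110, 68), (211, 110, 55), (212, 109, 51), (212, 110, 52), (213, 110, 51), (212, 110, 51), (213, 111, 52), (213, 111, 53), (213, 110, 52), (214, 112, 55), (212, 114, 62), (207, 131, 98), (204, 170, 163), (207, 207, 213), (210, 219, 229), (210, 222, 230), (211, 222, 230), (211, 223, 230)]
110 356 [(28, 29, 215), (37, 38, 234), (53, 56, 237), (71, 70, 223), (74, 63, 166), (73, 44, 83), (114, 56, 36), (176, 90, 44), (210, 113, 58), (218, 119, 60), (222, 121, 62), (221, 120, 61), (221, 121, 61), (222, 122, 62), (221, 121, 61), (222, 122, 62), (222, 121, 61), (222, 123, 64), (219, 131, 84), (214, 157, 135), (205, 188, 189), (198, 203, 213), (198, 209, 219), (199, 211, 222), (201, 214, 224), (202, 214, 225)]
[  77.5    0.  -163.3]
```

Request:
move_arm --increments '[{"xyz": [-1, -1.7, 0], "roll": 0, "grip": 44.9}, {"xyz": [0, 0, 0], "roll": 0, "grip": 44.9}, {"xyz": [0, 0, 0], "roll": 0, "grip": 44.9}, {"xyz": [0, 0, 0], "roll": 0, "grip": 44.9}, {"xyz": [0, 0, 0], "roll": 0, "grip": 44.9}]'

```text
time_s: 13.22
position: [0.4558, -0.1588, 0.0641]
tcp_rot: [[0.997, -0.079, 0.0], [-0.079, -0.997, -0.0], [0.0, 0.0, -1.0]]
force: [0.5, 1.2, -0.6]
opening: 0.448
grasp_force: 5.8
```

```bash
python3 m.py wrist8; python3 m.py wrist9 | tail -2
```

```text
tip tool xy [85.5 17.5] topz -21.1 pitch -0.022 yaw in tool 2.5 world [ 0.5397 -0.183   0.0853] A 1018 px [366. 128.]
tip tool xy [87.4 -2.2] topz -21.2 pitch -0.007 yaw in tool 8.1 world [ 0.5431 -0.1636  0.0854] A 919 px [301. 122.]
gap 19.74
[ 0.4558 -0.1588  0.0641] 0.4479108769726561 5.756098698366259 [ 0.55  1.23 -0.6 ] 13.2167
blob px [310.  48.] A 631 mid [ 0.5568 -0.1656] ends [ 0.5456 -0.1638] [ 0.5676 -0.1673] yaw -9.0
blob px [361.  82.] A 1104 mid [ 0.5432 -0.1836] ends [ 0.5152 -0.1786] [ 0.5647 -0.1874] yaw -10.0
blob px [307. 142.] A 67 mid [ 0.523  -0.1616] ends [ 0.5181 -0.1607] [ 0.5298 -0.1629] yaw -10.8
in lid axes -0.6 -9.8
in lid axes -0.2 9.9
in lid axes -0.6 -9.8
in lid axes -0.2 9.9
```

Request:
move_arm --increments '[{"xyz": [0, 0, 0], "roll": 0, "grip": 44.9}, {"xyz": [0, 0, 0], "roll": 0, "grip": 44.9}, {"xyz": [0, 0, 0], "roll": 0, "grip": 44.9}, {"xyz": [0, 0, 0], "roll": 0, "grip": 44.9}, {"xyz": [0, 0, 0], "roll": 0, "grip": 44.9}]'

```text
time_s: 13.73
position: [0.4557, -0.1587, 0.064]
tcp_rot: [[0.997, -0.079, -0.0], [-0.079, -0.997, 0.0], [-0.0, -0.0, -1.0]]
force: [-0.5, -0.2, -0.8]
opening: 0.453
grasp_force: 5.8
```

```bash
python3 m.py wrist10; python3 - <<'E'
from h import *
p,d=bot.capture("scene");a=cv2.resize(p[220:350,200:380,::-1],None,fx=2.2,fy=3.2*.6875,interpolation=2)
b=cv2.resize(cv2.imread("pics/wrist10.png")[20:220,220:450],(329,286))
cv2.imwrite("pics/final.png",np.hstack([a[:286],b]))
E
```

```text
tip tool xy [85.5 17.5] topz -21.1 pitch -0.024 yaw in tool 2.5 world [ 0.5396 -0.1829  0.0851] A 1019 px [366. 128.]
tip tool xy [87.4 -2.1] topz -21.3 pitch -0.025 yaw in tool 8.2 world [ 0.5431 -0.1635  0.0853] A 920 px [301. 122.]
gap 19.73
[ 0.4557 -0.1587  0.064 ] 0.4531276568678228 5.758020280118217 [-0.55 -0.15 -0.75] 13.7333
blob px [310.  48.] A 630 mid [ 0.5568 -0.1656] ends [ 0.5455 -0.1638] [ 0.5677 -0.1673] yaw -8.9
blob px [361.  82.] A 1101 mid [ 0.5432 -0.1835] ends [ 0.5152 -0.1786] [ 0.5646 -0.1873] yaw -10.0
blob px [307. 139.] A 79 mid [ 0.5241 -0.1618] ends [ 0.5181 -0.1606] [ 0.5327 -0.1635] yaw -10.9
in lid axes -0.7 -9.8
in lid axes -0.3 10.0
```

View pics/final.png

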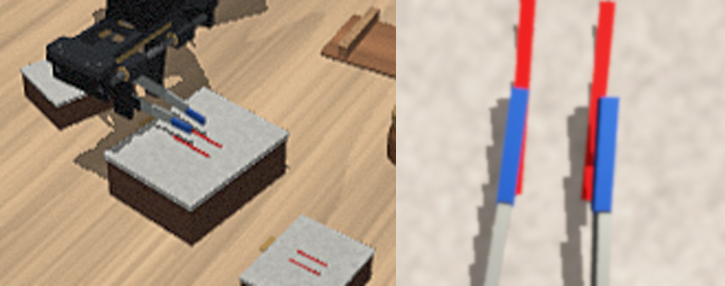

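The final pictures show the lid flat and each blue tip over a red line, clear of the lid, so I'm handing it in.

```bash
python3 -c "
from rig import bot
print(bot.hand_in())"
```

```text
the job is handed in; nothing more can be done
None
```

I handed the job in at about 14 s of the 56 s: the lid is shut and the tweezers are held steady over it at a measured 20 mm gap, one tip over each red line. The tips are clear of the lid by an estimated 11 to 17 mm. The jar, brush and cap were not touched.

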